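# Feel round the rim of a dropped weight plate

## Task

The weight plate on the scale has been dropped: feel its rim for chips. Starting at the yellow mark, run the closed fingertips lightly along the crest of the raised rim, anticlockwise seen from above, keeping in touch with it all the way round back to the mark, then lift your fingers clear. Press gently, do not shift or lift the plate, and leave the things lying beside the scale where they are.

Things in the scene. Friction and masses are not known exactly. Their poses are not given: they have to be found in the camera images.
- plate: black cast-iron 2.5 kg weight plate lying flat on the platform of a bench scale: 190 mm across, 22 mm high at its rim, 51 mm hole in the middle. Loose but heavy. Origin: centre of its underside (on the platform, about 68 mm above the table). z up; x points from the centre to the yellow paint mark
- scale: white bench dial scale standing fixed on an 8 mm grey mat, carrying the plate: steel platform 230 mm square, its top 60 mm above the scale's underside; dial housing reaching 175 mm from the middle on the +x side, lower than the platform. The sprung platform with the plate on it sinks 1 mm for every 3 N of push, at most 10 mm, and comes back up. Origin under its middle
- rim: the plate's raised rim, one piece with the plate (same origin and axes): a bead with a rounded top, from 81 to 95 mm radius, its crest at 88 mm radius, 22 mm above the plate's underside, rigid iron. Inside it the face lies 10 mm lower, with a 82 mm hub boss in the middle that is 3 mm lower than the rim
- rim_0 (a point): the yellow paint mark (18 mm wide) across the top and outside of the rim, where the round starts and ends: point on the crest of the rim
- rim_1 (a point): point on the crest of the rim, 40 degrees anticlockwise from the yellow mark seen from above
- rim_2 (a point): point on the crest of the rim, 80 degrees anticlockwise from the yellow mark seen from above
- rim_3 (a point): point on the crest of the rim, 120 degrees anticlockwise from the yellow mark seen from above
- rim_4 (a point): point on the crest of the rim, 160 degrees anticlockwise from the yellow mark seen from above
- rim_5 (a point): point on the crest of the rim, 200 degrees anticlockwise from the yellow mark seen from above
- rim_6 (a point): point on the crest of the rim, 240 degrees anticlockwise from the yellow mark seen from above
- rim_7 (a point): point on the crest of the rim, 280 degrees anticlockwise from the yellow mark seen from above
- rim_8 (a point): point on the crest of the rim, 320 degrees anticlockwise from the yellow mark seen from above
- collar_a: steel spring collar with red grips lying flat, about 110 x 62 mm, 26 mm high; origin under the middle of its footprint. Lies on the mat beside the scale. Leave alone
- collar_b: a second spring collar like the first. Lies on the mat beside the scale. Leave alone
- stopwatch: yellow-faced black stopwatch lying on its back, 60 mm across, 18 mm high; origin under its middle. Lies on the mat beside the scale. Leave alone
- carabiner: aluminium carabiner with a red gate, lying flat, 101 x 60 mm, 11 mm high; origin under its middle. Lies on the mat beside the scale. Leave alone
- tin: small tin of yellow touch-up paint, 57 mm across, 55 mm high; origin under its middle. Lies on the mat beside the scale. Leave alone

How it is judged:
By the outcome, as a careful person would: the job done as asked, in the order asked, and still so for the second after the job is handed in, with the robot touching nothing.
It also fails if it takes over 72 s, if anything falls off the work surface, if the arm or the gripper's body presses on something with over 40 N, if the wrist force passes 120 N, or if a joint passes its speed limit or range.

## Robot

A 6-joint arm with a two-finger parallel gripper is mounted at the origin on the work surface. World frame = base frame: x ahead of the robot, y to its left, z up, the work surface at z = 0. Lengths are in m, angles in rad, forces in N, time in s.
With the tool pointing down it reaches from about 0.35 to 0.775 m from the base axis. Payload 7.3 kg.
Tool frame: the origin (TCP) lies at the very end of the fingers, on their centre line; the grasp point (between the pads) lies 19 mm behind it; z points along the fingers, y is the line along which they close (so a half turn about z gives the same grasp; the last joint's range is limited). The gripper opens to 92 mm and grips with 3 to 60 N. Pads are 19 mm wide; open, the fingers measure 130 mm over their backs; the gripper's body (75 mm by 190 mm) begins 47 mm behind the grasp point.
Start: joints at [1.018, 0.342, 1.524, -0, 1.275, -0.146], TCP at [0.208, 0.482, 0.227] pointing down, gripper open.
Joint ranges: [-2.53, 2.53], [-0.77, 2.02], [0.04, 2.7], [-1, 4.14], [0.28, 2.66], [-3.11, 3.11]. Speed limits (rad/s): [2.57, 2.57, 3.14, 3.14, 3.14, 3.14].

## Interface

Orientations are given as [roll, pitch, yaw] about the fixed x, y, z axes, in that order (R = Rz(yaw) Ry(pitch) Rx(roll)).
In Python, from cell import * gives the robot as it stands.
- The arm moves only by the tool step_arm, never from a script. Its argument "commands" is a list of rows, each a list of 7 numbers: the opening, from 0 (shut) to 1 (fully open), then the shift along the world's x, y, z in cm, then the turn, a rotation vector about the world's x, y, z in rad. A call has 1 to 5 rows; each row is the pose to reach, as a shift and turn from the pose commanded when the call began; what a row does not reach only later rows make up. A row lasts 1/12 s, in which the tool goes at most 41.7 mm and 7.16 degrees, less where a joint would pass 70% of its speed; a pose out of reach is approached as far as the arm can. A call with a gripper value outside its range is refused whole. The fingers move at their own pace and stop on an object; "grip_force" is the grip in N (left out, the last holds). Time passes only in rows, so rows that repeat a pose let the fingers close. It gives the time, the measured TCP pose, the force, the opening and the grip force at its end, in the units of the state.
- observe(): the state, without advancing time (a new reading comes with each control period).
- read_camera(name): name is "scene" or "side" or "wrist"; returns the picture (400x640x3 uint8, red, green, blue); there is no depth.
- camera_model(name): a dict with "vfov" (degrees; the focal length in pixels is half the picture's height over the tangent of half this angle, whatever the lens; pixels are square), "cx", "cy" (the principal point, pixels), "world_to_cam" (4x4, takes a point from world to camera coordinates). Camera axes: x right, y up, looking along -z (the intrinsics and any distortion apply to the point x, -y, -z); pixel columns grow to the right and rows downward; lengths in m; the calibration is good to about 2 mm. The wrist camera is an equidistant fisheye: a pixel r from the principal point sees the ray r / f radians off the axis. A picture is of the moment at which its call begins: read the wrist's pose just before it. camera_model takes no time and is no camera call; for the wrist camera it gives the pose at the moment of the call.
- hand_in(): hands the job in; it is judged then, once.
The state is a dict: "time": time; "qpos": joint angles; "qvel": joint speeds; "joint_efforts": joint torques, N m; "tool_pos": TCP position; "tool_rot": TCP orientation; "contact_force": force on the tool from outside, world axes, zero at the start; "torque": the same for the moment, N m; "opening": finger opening in m; "grip_force": force on a finger pad.
Only numpy, scipy, OpenCV 4.12 (cv2) and the standard library are available. Lean on these libraries where they do the work, as an engineer would, in place of code of your own. Each camera call takes 0.05 s, during which the arm holds its last target. There are 200 camera calls.

## Working session

There is one attempt and no reset: what is moved stays moved. The work goes in short steps, Python scripts to look and compute and a tool call to move; the robot and the scene stay as the last step left them, time stands still between calls to the robot, and variables do not carry over. Pictures are saved under pics/ and viewed, at most 10 in all, crops included, and the job is handed in when it is done.

Besides the shell and the picture viewer there is one more tool, called after ">>>" as a command line: name --pt "numbers of a row" for each row, then --argument value for the rest. step_arm: Moves the arm, as the interface text tells. Its arguments: {"type":"object","properties":{"commands":{"type":"array"},"grip_force":{"type":"number"}},"required":["commands"]}

```bash
mkdir -p pics; cat > h.py <<'E'
from cell import *
import numpy as np, cv2
def save(n,f):
    im=read_camera(n); cv2.imwrite(f,im[:,:,::-1]); return im
def ray(n,px,m=None):
    m=m or camera_model(n); f=200/np.tan(np.radians(m["vfov"])/2)
    u=(px[0]-m["cx"])/f; v=(px[1]-m["cy"])/f
    if n=="wrist":
        r=np.hypot(u,v); s=np.sin(r)/max(r,1e-9); d=np.array([u*s,-v*s,-np.cos(r)])
    else: d=np.array([u,-v,-1.])
    T=np.linalg.inv(m["world_to_cam"]); return T[:3,3],T[:3,:3]@d
def plane(n,px,z,m=None):
    o,d=ray(n,px,m); return o+d*(z-o[2])/d[2]
E
python3 - <<'E'
from h import *
a=save("scene","pics/a.png");b=save("side","pics/b.png")
cv2.imwrite("pics/ab.png",cv2.resize(np.vstack([a,b])[:,:,::-1],(480,600)))
s=observe();print({k:np.round(v,3) for k,v in s.items()})
for n in("scene","side","wrist"):
    m=camera_model(n);print(n,m["vfov"],m["cx"],m["cy"],np.linalg.inv(m["world_to_cam"]).round(3))
E
```

```text
{'time': np.float64(0.1), 'qpos': array([ 1.018,  0.343,  1.525,  0.   ,  1.275, -0.146]), 'qvel': array([ 0.002, -0.001, -0.002,  0.   , -0.   ,  0.001]), 'joint_efforts': array([ 2.000e-03, -4.320e+01, -2.447e+01,  7.200e-02,  5.300e-02,
       -0.000e+00]), 'tool_pos': array([0.208, 0.482, 0.226]), 'tool_rot': array([-3.14 , -0.   ,  2.735]), 'contact_force': array([ 0.496, -0.413,  0.243]), 'torque': array([-0.03 , -0.006,  0.024]), 'grip_force': np.float64(0.0), 'opening': np.float64(0.092)}
scene 52.84146354848652 321.9551975417312 202.53230760264873 [[-0.853 -0.405  0.33   0.908]
 [ 0.522 -0.663  0.537  0.551]
 [ 0.002  0.63   0.777  0.808]
 [ 0.     0.     0.     1.   ]]
side 54.67530666469646 316.9385981688288 199.31356310265437 [[ 0.994  0.086 -0.061  0.559]
 [-0.104  0.703 -0.703 -0.584]
 [-0.018  0.706  0.708  0.737]
 [ 0.     0.     0.     1.   ]]
wrist 65.70646984690485 323.2778947131433 201.25927732927133 [[ 0.395 -0.875 -0.278  0.133]
 [ 0.919  0.376  0.121  0.515]
 [-0.001 -0.303  0.953  0.384]
 [ 0.     0.     0.     1.   ]]
```

View pics/a.png

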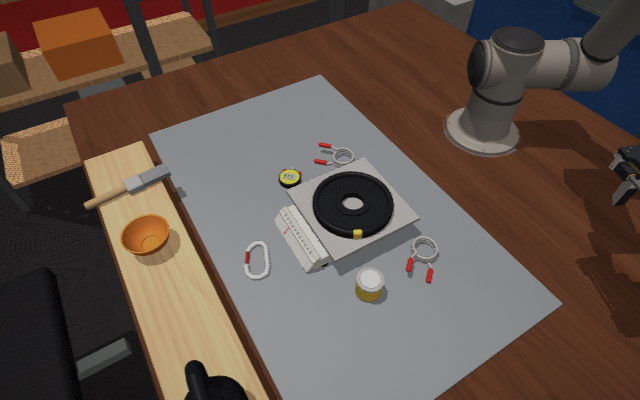

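View pics/b.png

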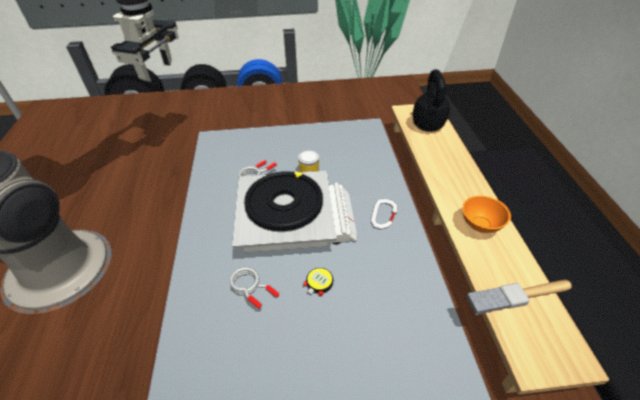

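The scene view shows the plate centred near (353,204) with its yellow mark at (357,234). In the side view they are at (284,199) and (299,175). The tin, collars, stopwatch and carabiner all lie on the mat around the scale.

```bash
cat >> h.py <<'E'
from scipy.optimize import least_squares
def fit(n,im,seed,m=None,zc=0.086,ylo=(150,120)):
    m=m or camera_model(n)
    g=im.max(2).astype(int); hsv=cv2.cvtColor(im,cv2.COLOR_RGB2HSV)
    yel=(cv2.inRange(hsv,(20,ylo[0],ylo[1]),(35,255,255))>0)
    mask=((g<70)|yel).astype(np.uint8)
    k,lab,st,ce=cv2.connectedComponentsWithStats(mask)
    blob=(lab==lab[seed[1],seed[0]]).astype(np.uint8)
    c=max(cv2.findContours(blob,0,1)[0],key=len)[:,0]
    P=np.array([plane(n,p,zc,m)[:2] for p in c])
    r=least_squares(lambda q:np.hypot(*(P-q[:2]).T)-q[2],[*P.mean(0),.095],loss="soft_l1",f_scale=.002).x
    ys=np.argwhere(yel&(blob>0))[:,::-1]
    Y=np.array([plane(n,p,0.089,m)[:2] for p in ys]).mean(0) if len(ys) else None
    d=None if Y is None else np.degrees(np.arctan2(*(Y-r[:2])[::-1]))
    print(n,r.round(4),Y,d,len(c),len(ys)); return r,Y
E
python3 - <<'E'
from h import *
fit("scene",cv2.imread("pics/a.png")[:,:,::-1].copy(),(325,204))
fit("side",cv2.imread("pics/b.png")[:,:,::-1].copy(),(255,205))
for n,p in (("scene",(370,280)),("side",(309,157))): print("tin",plane(n,p,.063))
E
```

```text
scene [0.5401 0.088  0.0955] [0.58215533 0.16770576] 62.20045419659666 223 63
side [0.5381 0.0746 0.0963] [0.59874207 0.17256253] 58.253927554132645 243 130
tin [0.61368464 0.26298161 0.063     ]
tin [0.61224921 0.25185514 0.063     ]
```

>>> step_arm --pt "0 4 -3 0.2 0 0 0" --pt "0 7 -5.5 0.2 0 0 0" --pt "0 10 -9 0.2 0 0 0" --pt "0 12.5 -12.2 0.2 0 0 0" --pt "0 15 -15.4 0.2 0 0 0" --grip_force 15

```text
time: 0.52
tool_pos: [0.3536, 0.3328, 0.2284]
tool_rot: [-3.141, -0.0, 2.735]
contact_force: [-0.4, 1.3, 0.3]
opening: 0.0633
grip_force: 0.0
```

>>> step_arm --pt "0 2.5 -3.2 0 0 0 0" --pt "0 5 -6.4 0 0 0 0" --pt "0 7.5 -9.6 0 0 0 0" --pt "0 10 -12.8 0 0 0 0" --pt "0 12.5 -16 0 0 0 0"

```text
time: 0.93
tool_pos: [0.4785, 0.1726, 0.2285]
tool_rot: [-3.141, -0.0, 2.735]
contact_force: [0.9, 0.8, 0.3]
opening: 0.0294
grip_force: 0.0
```

>>> step_arm --pt "0 2 -3 0 0 0 0" --pt "0 4 -6 0 0 0 0" --pt "0 5.7 -8.8 0 0 0 0" --pt "0 5.7 -8.8 0 0 0 0" --pt "0 5.7 -8.8 0 0 0 0"

```text
time: 1.35
tool_pos: [0.5351, 0.0849, 0.2279]
tool_rot: [-3.141, -0.001, 2.732]
contact_force: [0.3, 0.4, -0.4]
opening: 0.001
grip_force: 0.0
```

```bash
python3 - <<'E'
from h import *
s=observe();print(s["time"],s["tool_pos"],s["tool_rot"],s["contact_force"],s["opening"])
m=camera_model("wrist");np.save("m.npy",m,allow_pickle=True);save("wrist","pics/w.png")
E
```

```text
1.35 [0.53509776 0.08494618 0.22794367] [-3.14115538e+00 -1.40317700e-03  2.73152992e+00] [ 0.29613122  0.39844301 -0.44817013] 0.0009809464346749828
```

View pics/w.png

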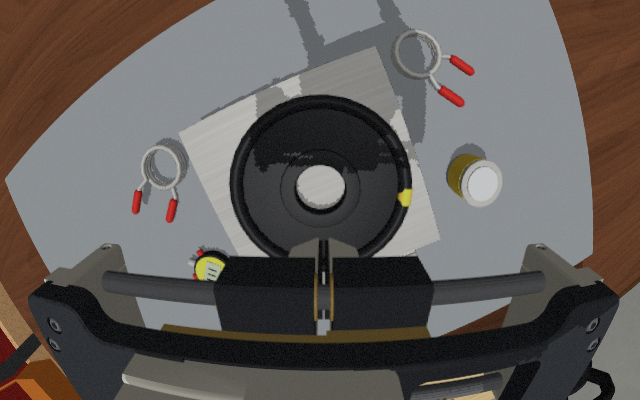

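The wrist view shows the plate hole near (321,187), the mark at (405,197), and the gripper hiding the bottom edge of the rim. I'll fit the outer rim and the hole.

```bash
python3 - <<'E'
from h import *
m=np.load("m.npy",allow_pickle=True).item()
im=cv2.imread("pics/w.png")[:,:,::-1].copy(); 
hsv=cv2.cvtColor(im,cv2.COLOR_RGB2HSV)
yel=cv2.inRange(hsv,(20,150,120),(35,255,255))>0
c=np.array([321,185.])
# outermost dark->bright edge along spokes
g=im.max(2).astype(int); P=[];H=[]
for a in np.radians(np.arange(150,395,3)):
    t=np.arange(60,112); x=(c[0]+t*np.cos(a)).round().astype(int); y=(c[1]+t*np.sin(a)).round().astype(int)
    v=(g[y,x]<62)|yel[y,x]; i=np.flatnonzero(v)
    j=[k for k in range(len(t)-4) if v[k] and not v[k+1:k+5].any()]
    if j: P.append((x[j[0]]+.5*np.cos(a),y[j[0]]+.5*np.sin(a)))
P=np.array(P)
for z in(.078,.084):
    W=np.array([plane("wrist",p,z,m)[:2] for p in P])
    r=least_squares(lambda q:np.hypot(*(W-q[:2]).T)-q[2],[.54,.08,.095],loss="soft_l1",f_scale=.001).x
    e=np.hypot(*(W-r[:2]).T)-r[2];print(z,r.round(4),len(P),np.median(abs(e)).round(5))
k,lab,st,ce=cv2.connectedComponentsWithStats(((g>90)).astype(np.uint8))
b=lab==lab[187,321]; print(b.sum())
cc=max(cv2.findContours(b.astype(np.uint8),0,1)[0],key=len)[:,0]
for z in (.069,.087):
    W=np.array([plane("wrist",p,z,m)[:2] for p in cc]);print("hole",z,[round(float(v),4) for v in (*W.mean(0),np.hypot(*(W-W.mean(0)).T).mean())])
ys=np.argwhere(yel[150:240,390:425])[:,::-1]+[390,150]
Y=np.array([plane("wrist",p,.089,m)[:2] for p in ys]);print(Y.mean(0),len(ys),np.degrees(np.arctan2(*(Y.mean(0)-r[:2])[::-1])))
E
```

```text
0.078 [0.5368 0.0816 0.0959] 82 0.00027
0.084 [0.5353 0.0823 0.094 ] 82 0.00026
1659
hole 0.069 [0.5363, 0.0817, 0.0243]
hole 0.087 [0.532, 0.0837, 0.0229]
[0.57619943 0.15935814] 155 62.03285251298855
```

>>> step_arm --pt "0 1.4 2.5 0 0 0 0" --pt "0 2.8 5 -1.5 0 0 0" --pt "0 4.15 7.5 -4 0 0 0" --pt "0 4.15 7.5 -7.5 0 0 0" --pt "0 4.15 7.5 -10 0 0 0"

```text
time: 1.82
tool_pos: [0.5748, 0.1645, 0.1263]
tool_rot: [-3.141, -0.002, 2.739]
contact_force: [-0.3, 0.4, -0.8]
opening: 0.0006
grip_force: 0.0
```

>>> step_arm --pt "0 0 0 -0.8 0 0 0" --pt "0 0 0 -1.4 0 0 0" --pt "0 0 0 -1.7 0 0 0" --pt "0 0 0 -1.7 0 0 0" --pt "0 0 0 -1.7 0 0 0"

```text
time: 2.23
tool_pos: [0.5771, 0.1616, 0.1134]
tool_rot: [3.14, 0.002, 2.735]
contact_force: [0.6, 0.1, 0.9]
opening: 0.001
grip_force: 0.0
```

```bash
python3 - <<'E'
from h import *
s=observe();print(s["time"],s["tool_pos"],s["contact_force"],s["opening"])
a=save("scene","pics/c.png");b=save("side","pics/d.png")
f=lambda i,x,y:cv2.resize(i[y-60:y+60,x-80:x+80,::-1],None,fx=2.5,fy=2.5)
cv2.imwrite("pics/cd.png",np.hstack([f(a,357,220),f(b,295,180)]))
E
```

```text
2.2333 [0.57711705 0.16157031 0.11343642] [0.63135451 0.07623428 0.86727566] 0.0009757520984791679
```

View pics/cd.png

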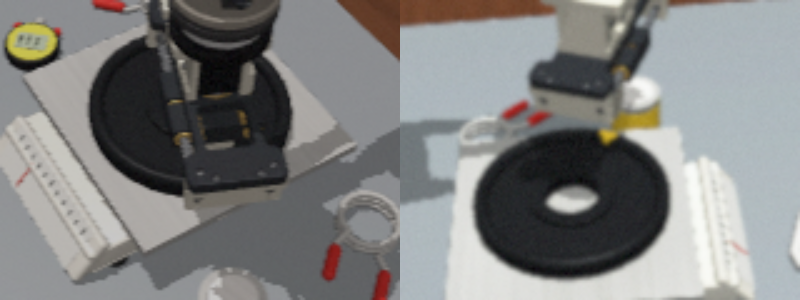

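```bash
python3 - <<'E'
from h import *
def proj(n,p):
    m=camera_model(n);f=200/np.tan(np.radians(m["vfov"])/2);q=m["world_to_cam"]@[*p,1];return (m["cx"]+f*q[0]/-q[2],m["cy"]-f*q[1]/-q[2])
s=observe();print(s["time"],s["tool_pos"],s["contact_force"],s["qvel"].round(3))
for n,x,y in(("scene",357,220),("side",295,180)):
    for p in(s["tool_pos"],[.5766,.1599,.09],s["tool_pos"]+[0,0,.066]):
        u,v=proj(n,p);print(n,round((u-x+80)*2.5),round((v-y+60)*2.5))
cv2.imwrite("pics/e.png",cv2.resize(read_camera("wrist")[130:330,200:440,::-1],None,fx=2.5,fy=2.5))
E
```

```text
2.3333 [0.57708152 0.16142217 0.1133169 ] [-0.19879959 -0.21898017 -1.24737331] [-0.002  0.004  0.005  0.002 -0.002 -0.001]
scene 203 160
scene 201 175
scene 209 112
side 206 113
side 207 131
side 203 59
```

View pics/e.png

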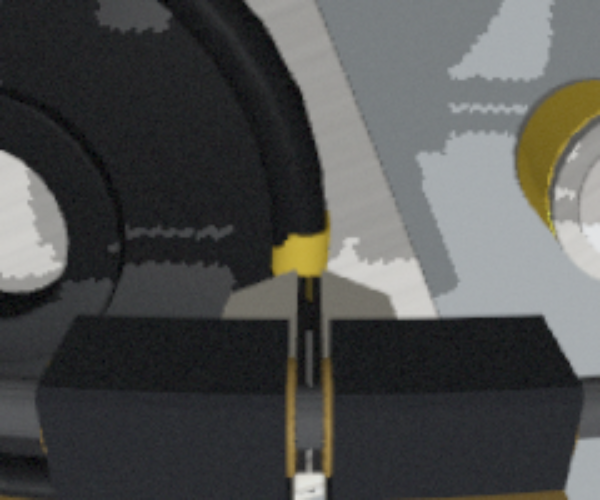

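The wrist view confirms that the closed fingers are just above the yellow mark, about 1.5 mm too far out. I'll correct that and go down until I feel contact.

>>> step_arm --pt "0 0 -0.15 -0.8 0 0 0" --pt "0 0 -0.15 -1.5 0 0 0" --pt "0 0 -0.15 -1.9 0 0 0" --pt "0 0 -0.15 -2.0 0 0 0" --pt "0 0 -0.15 -2.0 0 0 0"

```text
time: 2.8
tool_pos: [0.5759, 0.1598, 0.091]
tool_rot: [-3.141, -0.001, 2.735]
contact_force: [0.7, -0.1, -0.1]
opening: 0.0006
grip_force: 0.0
```

>>> step_arm --pt "0 0 0 -0.05 0 0 0" --pt "0 0 0 -0.1 0 0 0" --pt "0 0 0 -0.15 0 0 0" --pt "0 0 0 -0.2 0 0 0" --pt "0 0 0 -0.2 0 0 0"

```text
time: 3.22
tool_pos: [0.5765, 0.16, 0.09]
tool_rot: [3.141, 0.001, 2.735]
contact_force: [-0.9, -0.5, 1.4]
opening: 0.0006
grip_force: 0.6
```

>>> step_arm --pt "0 0 0 -0.04 0 0 0" --pt "0 0 0 -0.08 0 0 0" --pt "0 0 0 -0.12 0 0 0" --pt "0 0 0 -0.12 0 0 0" --pt "0 0 0 -0.12 0 0 0"

```text
time: 3.63
tool_pos: [0.5765, 0.16, 0.0889]
tool_rot: [3.141, 0.001, 2.735]
contact_force: [-1.0, -0.4, 5.2]
opening: 0.0007
grip_force: 2.2
```

```bash
python3 - <<'E'
import numpy as np
a0=62.5
P=lambda a:8.8*np.array([np.cos(np.radians(a)),np.sin(np.radians(a))])
for k in range(25):
    A=a0+15*k; print(15*k,[(P(A+3*j)-P(A)).round(2).tolist() for j in range(1,6)])
E
```

```text
0 [[-0.41, 0.2], [-0.84, 0.38], [-1.27, 0.54], [-1.71, 0.67], [-2.16, 0.79]]
15 [[-0.45, 0.09], [-0.91, 0.15], [-1.37, 0.19], [-1.83, 0.21], [-2.29, 0.2]]
30 [[-0.46, -0.03], [-0.92, -0.09], [-1.37, -0.17], [-1.82, -0.27], [-2.26, -0.4]]
45 [[-0.44, -0.15], [-0.86, -0.32], [-1.28, -0.52], [-1.69, -0.73], [-2.08, -0.97]]
60 [[-0.38, -0.26], [-0.75, -0.53], [-1.1, -0.83], [-1.44, -1.15], [-1.76, -1.48]]
75 [[-0.3, -0.35], [-0.59, -0.71], [-0.85, -1.09], [-1.09, -1.48], [-1.32, -1.88]]
90 [[-0.2, -0.41], [-0.38, -0.84], [-0.54, -1.27], [-0.67, -1.71], [-0.79, -2.16]]
105 [[-0.09, -0.45], [-0.15, -0.91], [-0.19, -1.37], [-0.21, -1.83], [-0.2, -2.29]]
120 [[0.03, -0.46], [0.09, -0.92], [0.17, -1.37], [0.27, -1.82], [0.4, -2.26]]
135 [[0.15, -0.44], [0.32, -0.86], [0.52, -1.28], [0.73, -1.69], [0.97, -2.08]]
150 [[0.26, -0.38], [0.53, -0.75], [0.83, -1.1], [1.15, -1.44], [1.48, -1.76]]
165 [[0.35, -0.3], [0.71, -0.59], [1.09, -0.85], [1.48, -1.09], [1.88, -1.32]]
180 [[0.41, -0.2], [0.84, -0.38], [1.27, -0.54], [1.71, -0.67], [2.16, -0.79]]
195 [[0.45, -0.09], [0.91, -0.15], [1.37, -0.19],
[... 170 characters left out ...]
, 0.97]]
240 [[0.38, 0.26], [0.75, 0.53], [1.1, 0.83], [1.44, 1.15], [1.76, 1.48]]
255 [[0.3, 0.35], [0.59, 0.71], [0.85, 1.09], [1.09, 1.48], [1.32, 1.88]]
270 [[0.2, 0.41], [0.38, 0.84], [0.54, 1.27], [0.67, 1.71], [0.79, 2.16]]
285 [[0.09, 0.45], [0.15, 0.91], [0.19, 1.37], [0.21, 1.83], [0.2, 2.29]]
300 [[-0.03, 0.46], [-0.09, 0.92], [-0.17, 1.37], [-0.27, 1.82], [-0.4, 2.26]]
315 [[-0.15, 0.44], [-0.32, 0.86], [-0.52, 1.28], [-0.73, 1.69], [-0.97, 2.08]]
330 [[-0.26, 0.38], [-0.53, 0.75], [-0.83, 1.1], [-1.15, 1.44], [-1.48, 1.76]]
345 [[-0.35, 0.3], [-0.71, 0.59], [-1.09, 0.85], [-1.48, 1.09], [-1.88, 1.32]]
360 [[-0.41, 0.2], [-0.84, 0.38], [-1.27, 0.54], [-1.71, 0.67], [-2.16, 0.79]]
```

Contact at 5 N. I'll go round slowly, 7.5° per call.

```bash
python3 - <<'E'
import numpy as np
P=lambda a:8.8*np.array([np.cos(np.radians(a)),np.sin(np.radians(a))])
for k in range(24):
    A=62.5+7.5*k; print(7.5*k,[(P(A+1.5*j)-P(A)).round(2).tolist() for j in range(1,6)])
E
```

```text
0.0 [[-0.21, 0.1], [-0.41, 0.2], [-0.62, 0.29], [-0.84, 0.38], [-1.05, 0.46]]
7.5 [[-0.22, 0.08], [-0.44, 0.15], [-0.66, 0.21], [-0.88, 0.27], [-1.11, 0.32]]
15.0 [[-0.23, 0.05], [-0.45, 0.09], [-0.68, 0.12], [-0.91, 0.15], [-1.14, 0.18]]
22.5 [[-0.23, 0.02], [-0.46, 0.03], [-0.69, 0.03], [-0.92, 0.03], [-1.15, 0.03]]
30.0 [[-0.23, -0.01], [-0.46, -0.03], [-0.69, -0.06], [-0.92, -0.09], [-1.14, -0.13]]
37.5 [[-0.23, -0.04], [-0.45, -0.09], [-0.68, -0.15], [-0.9, -0.21], [-1.12, -0.27]]
45.0 [[-0.22, -0.07], [-0.44, -0.15], [-0.65, -0.23], [-0.86, -0.32], [-1.07, -0.42]]
52.5 [[-0.21, -0.1], [-0.41, -0.21], [-0.61, -0.32], [-0.81, -0.43], [-1.01, -0.55]]
60.0 [[-0.19, -0.13], [-0.38, -0.26], [-0.57, -0.39], [-0.75, -0.53], [-0.93, -0.68]]
67.5 [[-0.17, -0.15], [-0.35, -0.31], [-0.51, -0.46], [-0.67, -0.63], [-0.83, -0.8]]
75.0 [[-0.15, -0.17], [-0.3, -0.35], [-0.45, -0.53], [-0.59, -0.71], [-0.72, -0.9]]
82.5 [[-0.13, -0.19], [-0.25, -0.38], [-0.37, -0.58], [-0.49, -0.78], [-0.6, -0.98]]
90.0 [[-0.1, -0.21], [-0.2, -0.41], [-0.29, -0.62], [-0.38, -0.84], [-0.46, -1.05]]
97.5 [[-0.08, 
[... 195 characters left out ...]
], [-0.03, -0.69], [-0.03, -0.92], [-0.03, -1.15]]
120.0 [[0.01, -0.23], [0.03, -0.46], [0.06, -0.69], [0.09, -0.92], [0.13, -1.14]]
127.5 [[0.04, -0.23], [0.09, -0.45], [0.15, -0.68], [0.21, -0.9], [0.27, -1.12]]
135.0 [[0.07, -0.22], [0.15, -0.44], [0.23, -0.65], [0.32, -0.86], [0.42, -1.07]]
142.5 [[0.1, -0.21], [0.21, -0.41], [0.32, -0.61], [0.43, -0.81], [0.55, -1.01]]
150.0 [[0.13, -0.19], [0.26, -0.38], [0.39, -0.57], [0.53, -0.75], [0.68, -0.93]]
157.5 [[0.15, -0.17], [0.31, -0.35], [0.46, -0.51], [0.63, -0.67], [0.8, -0.83]]
165.0 [[0.17, -0.15], [0.35, -0.3], [0.53, -0.45], [0.71, -0.59], [0.9, -0.72]]
172.5 [[0.19, -0.13], [0.38, -0.25], [0.58, -0.37], [0.78, -0.49], [0.98, -0.6]]
```

>>> step_arm --pt "0 -0.21 0.1 0 0 0 0" --pt "0 -0.41 0.2 0 0 0 0" --pt "0 -0.63 0.29 0 0 0 0" --pt "0 -0.84 0.38 0 0 0 0" --pt "0 -1.05 0.46 0 0 0 0"

```text
time: 4.05
tool_pos: [0.566, 0.1646, 0.0888]
tool_rot: [3.141, 0.001, 2.735]
contact_force: [2.8, -1.0, 4.1]
opening: 0.0007
grip_force: 2.3
```

>>> step_arm --pt "0 -0.22 0.08 0 0 0 0" --pt "0 -0.44 0.15 0 0 0 0" --pt "0 -0.66 0.21 0 0 0 0" --pt "0 -0.88 0.27 0 0 0 0" --pt "0 -1.11 0.32 0 0 0 0"

```text
time: 4.47
tool_pos: [0.5547, 0.1679, 0.0886]
tool_rot: [3.141, 0.0, 2.735]
contact_force: [4.0, -1.4, 5.2]
opening: 0.0004
grip_force: 2.5
```

>>> step_arm --pt "0 -0.23 0.05 0 0 0 0" --pt "0 -0.45 0.09 0 0 0 0" --pt "0 -0.68 0.12 0 0 0 0" --pt "0 -0.91 0.15 0 0 0 0" --pt "0 -1.14 0.18 0 0 0 0"

```text
time: 4.88
tool_pos: [0.5432, 0.1697, 0.0886]
tool_rot: [3.141, 0.0, 2.735]
contact_force: [3.4, -0.1, 5.9]
opening: 0.0005
grip_force: 2.5
```

>>> step_arm --pt "0 -0.23 0.02 0 0 0 0" --pt "0 -0.46 0.03 0 0 0 0" --pt "0 -0.69 0.03 0 0 0 0" --pt "0 -0.92 0.03 0 0 0 0" --pt "0 -1.15 0.03 0 0 0 0"

```text
time: 5.3
tool_pos: [0.5317, 0.1701, 0.0887]
tool_rot: [3.141, 0.0, 2.735]
contact_force: [3.4, 0.3, 5.3]
opening: 0.0002
grip_force: 2.5
```

>>> step_arm --pt "0 -0.23 -0.01 0 0 0 0" --pt "0 -0.46 -0.03 0 0 0 0" --pt "0 -0.69 -0.06 0 0 0 0" --pt "0 -0.92 -0.09 0 0 0 0" --pt "0 -1.14 -0.13 0 0 0 0"

```text
time: 5.72
tool_pos: [0.5203, 0.1688, 0.0886]
tool_rot: [3.141, 0.0, 2.735]
contact_force: [4.4, 1.0, 4.9]
opening: 0.0003
grip_force: 2.5
```

>>> step_arm --pt "0 -0.23 -0.04 0 0 0 0" --pt "0 -0.45 -0.09 0 0 0 0" --pt "0 -0.68 -0.15 0 0 0 0" --pt "0 -0.9 -0.21 0 0 0 0" --pt "0 -1.12 -0.27 0 0 0 0"

```text
time: 6.13
tool_pos: [0.509, 0.1661, 0.0886]
tool_rot: [3.141, 0.0, 2.735]
contact_force: [4.2, 0.5, 5.3]
opening: 0.0005
grip_force: 2.5
```

>>> step_arm --pt "0 -0.22 -0.07 0 0 0 0" --pt "0 -0.44 -0.15 0 0 0 0" --pt "0 -0.65 -0.23 0 0 0 0" --pt "0 -0.86 -0.32 0 0 0 0" --pt "0 -1.07 -0.42 0 0 0 0"

```text
time: 6.55
tool_pos: [0.4983, 0.1618, 0.0885]
tool_rot: [3.141, -0.0, 2.735]
contact_force: [3.3, 1.8, 5.0]
opening: 0.0005
grip_force: 2.5
```

>>> step_arm --pt "0 -0.21 -0.1 0 0 0 0" --pt "0 -0.41 -0.21 0 0 0 0" --pt "0 -0.61 -0.32 0 0 0 0" --pt "0 -0.81 -0.43 0 0 0 0" --pt "0 -1.01 -0.55 0 0 0 0"

```text
time: 6.97
tool_pos: [0.4881, 0.1564, 0.0885]
tool_rot: [3.141, -0.0, 2.735]
contact_force: [3.6, 1.8, 3.9]
opening: 0.0006
grip_force: 2.5
```

>>> step_arm --pt "0 -0.19 -0.13 0 0 0 0" --pt "0 -0.38 -0.26 0 0 0 0" --pt "0 -0.57 -0.39 0 0 0 0" --pt "0 -0.75 -0.53 0 0 0 0" --pt "0 -0.93 -0.68 0 0 0 0"

```text
time: 7.38
tool_pos: [0.4787, 0.1497, 0.0885]
tool_rot: [3.141, -0.001, 2.735]
contact_force: [2.5, 2.7, 5.1]
opening: 0.0007
grip_force: 2.6
```

>>> step_arm --pt "0 -0.17 -0.15 0 0 0 0" --pt "0 -0.35 -0.31 0 0 0 0" --pt "0 -0.51 -0.46 0 0 0 0" --pt "0 -0.67 -0.63 0 0 0 0" --pt "0 -0.83 -0.8 0 0 0 0"

```text
time: 7.8
tool_pos: [0.4703, 0.1417, 0.0885]
tool_rot: [3.141, -0.001, 2.735]
contact_force: [2.4, 2.6, 5.1]
opening: 0.0006
grip_force: 2.5
```

>>> step_arm --pt "0 -0.15 -0.17 0 0 0 0" --pt "0 -0.3 -0.35 0 0 0 0" --pt "0 -0.45 -0.53 0 0 0 0" --pt "0 -0.59 -0.71 0 0 0 0" --pt "0 -0.72 -0.9 0 0 0 0"

```text
time: 8.22
tool_pos: [0.4629, 0.1328, 0.0884]
tool_rot: [3.141, -0.001, 2.735]
contact_force: [2.5, 2.5, 4.7]
opening: 0.0003
grip_force: 2.6
```

>>> step_arm --pt "0 -0.13 -0.19 0 0 0 0" --pt "0 -0.25 -0.38 0 0 0 0" --pt "0 -0.37 -0.58 0 0 0 0" --pt "0 -0.49 -0.78 0 0 0 0" --pt "0 -0.6 -0.98 0 0 0 0"

```text
time: 8.63
tool_pos: [0.4568, 0.1231, 0.0884]
tool_rot: [3.141, -0.001, 2.735]
contact_force: [3.1, 3.2, 5.0]
opening: 0.0001
grip_force: 2.7
```

```bash
python3 - <<'E'
from h import *
fit("side",cv2.imread("pics/d.png")[:,:,::-1].copy(),(255,205))
fit("side",save("side","pics/f.png"),(310,205))
E
```

```text
side [0.5355 0.0735 0.0951] [0.57581549 0.15523636] 63.724115266909074 196 24
side [0.5358 0.0709 0.0941] [0.57460764 0.15257963] 64.60219525760154 198 26
```

```bash
python3 - <<'E'
from h import *
def proj(n,p):
    m=camera_model(n);f=200/np.tan(np.radians(m["vfov"])/2);q=m["world_to_cam"]@[*p,1];return np.array((m["cx"]+f*q[0]/-q[2],m["cy"]-f*q[1]/-q[2]))
p=np.array([.536,.082,.085]);b=proj("side",p)
for d in np.eye(3): print((proj("side",p+d*.001)-b).round(2))
g=lambda f:cv2.cvtColor(cv2.imread(f),cv2.COLOR_BGR2GRAY).astype(np.float32)
B,D,F=map(g,("pics/b.png","pics/d.png","pics/f.png"))
for nm,(x0,x1,y0,y1) in dict(hole=(265,305,185,215),front=(250,310,215,235),mark=(285,312,165,185),scaleedge=(236,325,238,256)).items():
    for q,X in(("d",D),("f",F)):
        w=cv2.createHanningWindow((x1-x0,y1-y0),cv2.CV_32F);print(nm,q,np.round(cv2.phaseCorrelate(B[y0:y1,x0:x1].copy(),X[y0:y1,x0:x1].copy(),w),2) if 0 else [np.round(v,2) for v in cv2.phaseCorrelate(B[y0:y1,x0:x1].copy(),X[y0:y1,x0:x1].copy(),w)])
E
```

```text
[ 0.42 -0.04]
[-0.02 -0.29]
[-0.03 -0.3 ]
hole d [array([0.36, 0.07]), np.float64(0.84)]
hole f [array([0.41, 0.54]), np.float64(1.08)]
front d [array([-0.14, -0.  ]), np.float64(0.89)]
front f [array([0.13, 0.76]), np.float64(1.09)]
mark d [array([ 0.46, -0.3 ]), np.float64(0.91)]
mark f [array([0.53, 0.45]), np.float64(1.04)]
scaleedge d [array([-0.1 ,  0.11]), np.float64(1.02)]
scaleedge f [array([-0.17,  0.1 ]), np.float64(0.78)]
```

The plate has only sunk with the platform and hasn't shifted. Carrying on.

>>> step_arm --pt "0 -0.1 -0.21 0 0 0 0" --pt "0 -0.2 -0.41 0 0 0 0" --pt "0 -0.29 -0.62 0 0 0 0" --pt "0 -0.38 -0.84 0 0 0 0" --pt "0 -0.46 -1.05 0 0 0 0"

```text
time: 9.1
tool_pos: [0.452, 0.1126, 0.0884]
tool_rot: [3.141, -0.002, 2.735]
contact_force: [2.2, 4.3, 5.9]
opening: 0.0004
grip_force: 2.8
```

>>> step_arm --pt "0 -0.08 -0.22 0 0 0 0" --pt "0 -0.15 -0.44 0 0 0 0" --pt "0 -0.21 -0.66 0 0 0 0" --pt "0 -0.27 -0.88 0 0 0 0" --pt "0 -0.32 -1.11 0 0 0 0"

```text
time: 9.52
tool_pos: [0.4486, 0.1016, 0.0883]
tool_rot: [3.141, -0.002, 2.735]
contact_force: [0.7, 4.9, 5.7]
opening: 0.0006
grip_force: 2.8
```

>>> step_arm --pt "0 -0.05 -0.23 0 0 0 0" --pt "0 -0.09 -0.45 0 0 0 0" --pt "0 -0.12 -0.68 0 0 0 0" --pt "0 -0.15 -0.91 0 0 0 0" --pt "0 -0.18 -1.14 0 0 0 0"

```text
time: 9.93
tool_pos: [0.4466, 0.0902, 0.0882]
tool_rot: [3.141, -0.003, 2.734]
contact_force: [0.7, 3.8, 5.2]
opening: 0.0006
grip_force: 2.9
```

>>> step_arm --pt "0 -0.02 -0.23 0 0 0 0" --pt "0 -0.03 -0.46 0 0 0 0" --pt "0 -0.03 -0.69 0 0 0 0" --pt "0 -0.03 -0.92 0 0 0 0" --pt "0 -0.03 -1.15 0 0 0 0"

```text
time: 10.35
tool_pos: [0.4461, 0.0788, 0.0882]
tool_rot: [3.141, -0.004, 2.735]
contact_force: [-0.4, 5.2, 6.1]
opening: 0.0004
grip_force: 3.0
```

>>> step_arm --pt "0 0.03 -0.23 0.01 0 0 0" --pt "0 0.07 -0.46 0.02 0 0 0" --pt "0 0.12 -0.69 0.02 0 0 0" --pt "0 0.17 -0.92 0.02 0 0 0" --pt "0 0.23 -1.14 0.02 0 0 0"

```text
time: 10.77
tool_pos: [0.4478, 0.0675, 0.0882]
tool_rot: [-3.141, -0.005, 2.735]
contact_force: [-2.0, 4.5, 6.3]
opening: 0.0004
grip_force: 3.0
```

>>> step_arm --pt "0 0.05 -0.23 0 0 0 0" --pt "0 0.1 -0.45 0 0 0 0" --pt "0 0.16 -0.68 0 0 0 0" --pt "0 0.23 -0.9 0 0 0 0" --pt "0 0.3 -1.12 0 0 0 0"

```text
time: 11.18
tool_pos: [0.4507, 0.0563, 0.0881]
tool_rot: [-3.141, -0.005, 2.735]
contact_force: [-2.1, 4.5, 5.2]
opening: 0.0001
grip_force: 3.1
```

>>> step_arm --pt "0 0.07 -0.22 0 0 0 0" --pt "0 0.15 -0.44 0 0 0 0" --pt "0 0.23 -0.65 0 0 0 0" --pt "0 0.32 -0.86 0 0 0 0" --pt "0 0.42 -1.07 0 0 0 0"

```text
time: 11.6
tool_pos: [0.4546, 0.0457, 0.088]
tool_rot: [-3.141, -0.006, 2.735]
contact_force: [-2.1, 4.9, 5.9]
opening: 0.0001
grip_force: 3.2
```

>>> step_arm --pt "0 0.1 -0.21 0 0 0 0" --pt "0 0.21 -0.41 0 0 0 0" --pt "0 0.32 -0.61 0 0 0 0" --pt "0 0.43 -0.81 0 0 0 0" --pt "0 0.55 -1.01 0 0 0 0"

```text
time: 12.02
tool_pos: [0.4599, 0.0357, 0.088]
tool_rot: [-3.141, -0.006, 2.735]
contact_force: [-2.9, 3.9, 6.9]
opening: 0.0006
grip_force: 3.4
```

>>> step_arm --pt "0 0.14 -0.19 0.01 0 0 0" --pt "0 0.28 -0.38 0.02 0 0 0" --pt "0 0.42 -0.57 0.03 0 0 0" --pt "0 0.56 -0.75 0.03 0 0 0" --pt "0 0.73 -0.93 0.03 0 0 0"

```text
time: 12.43
tool_pos: [0.4669, 0.0264, 0.0882]
tool_rot: [-3.141, -0.007, 2.735]
contact_force: [-3.0, 3.1, 6.1]
opening: 0.0003
grip_force: 3.2
```

>>> step_arm --pt "0 0.15 -0.17 0 0 0 0" --pt "0 0.31 -0.35 0.01 0 0 0" --pt "0 0.46 -0.51 0.01 0 0 0" --pt "0 0.63 -0.67 0.01 0 0 0" --pt "0 0.8 -0.83 0.01 0 0 0"

```text
time: 12.85
tool_pos: [0.4748, 0.0181, 0.0882]
tool_rot: [-3.141, -0.007, 2.735]
contact_force: [-3.0, 2.8, 6.1]
opening: 0.0003
grip_force: 3.2
```

>>> step_arm --pt "0 0.17 -0.15 0 0 0 0" --pt "0 0.35 -0.3 0 0 0 0" --pt "0 0.53 -0.45 0 0 0 0" --pt "0 0.71 -0.59 0 0 0 0" --pt "0 0.9 -0.72 0 0 0 0"

```text
time: 13.27
tool_pos: [0.4836, 0.0108, 0.0881]
tool_rot: [-3.14, -0.008, 2.735]
contact_force: [-3.5, 2.9, 6.1]
opening: 0.0005
grip_force: 3.2
```

>>> step_arm --pt "0 0.19 -0.13 0 0 0 0" --pt "0 0.38 -0.25 0 0 0 0" --pt "0 0.58 -0.37 0 0 0 0" --pt "0 0.78 -0.49 0 0 0 0" --pt "0 0.98 -0.6 0 0 0 0"

```text
time: 13.68
tool_pos: [0.4933, 0.0048, 0.0881]
tool_rot: [-3.14, -0.008, 2.735]
contact_force: [-4.7, 2.2, 7.4]
opening: 0.0003
grip_force: 3.3
```

```bash
python3 - <<'E'
from h import *
s=observe();p=s["tool_pos"][:2]-[.536,.0818];print(np.hypot(*p),np.degrees(np.arctan2(*p[::-1]))+360-62.5)
save("side","pics/g.png")
g=lambda f:cv2.cvtColor(cv2.imread(f),cv2.COLOR_BGR2GRAY).astype(np.float32)
B,F=map(g,("pics/f.png","pics/g.png"))
for nm,(x0,x1,y0,y1) in dict(hole=(265,305,185,215),right=(300,330,190,220),mark=(285,312,165,185)).items():
    w=cv2.createHanningWindow((x1-x0,y1-y0),cv2.CV_32F);print(nm,cv2.phaseCorrelate(B[y0:y1,x0:x1].copy(),F[y0:y1,x0:x1].copy(),w))
E
```

```text
0.08804663315589314 178.47697692803087
hole ((-0.32882205689285016, 0.21705744911456826), 0.5410191667079925)
right ((-0.12091641386259333, -0.13757024100532966), 1.0607489257388645)
mark ((0.7328889787600872, -0.08673522534076739), 0.7524693338959305)
```

```bash
python3 - <<'E'
from h import *
for f in "bdfg":
    im=cv2.imread(f"pics/{f}.png")[:,:,::-1][160:186,285:312].astype(float)
    w=np.clip(im[:,:,0]-im[:,:,2]-40,0,None); w[:9,10:]*=1
    h=(w>40); h[:8]=0
    y,x=np.nonzero(h); print(f,len(x),(x*w[h]).sum()/w[h].sum()+285,(y*w[h]).sum()/w[h].sum()+160)
E
python3 - <<'E'
import cv2,numpy as np
cv2.imwrite("pics/m.png",np.hstack([cv2.resize(cv2.imread(f"pics/{f}.png")[150:225,235:335],None,fx=4,fy=4,interpolation=0) for f in "fg"]))
E
```

```text
b 70 301.6279569892473 171.47576509511993
d 66 302.3956404320988 171.14641203703704
f 79 302.1280069981047 171.66321621227584
g 76 302.3024289099526 171.69534952606637
```

View pics/m.png

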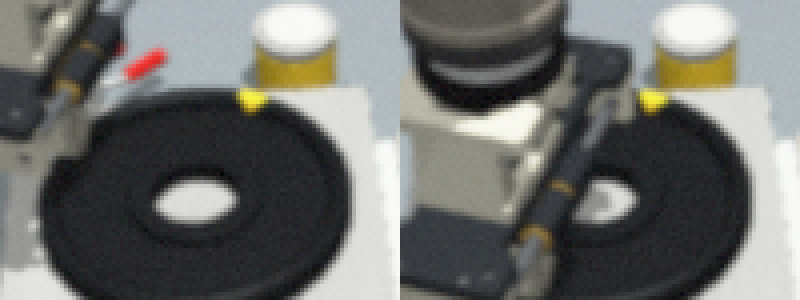

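The mark sits in the same place in both crops, at about (252,102) and (653,101), so the plate has not moved. Now the second half.

>>> step_arm --pt "0 0.21 -0.1 0.01 0 0 0" --pt "0 0.42 -0.2 0.02 0 0 0" --pt "0 0.64 -0.3 0.03 0 0 0" --pt "0 0.86 -0.39 0.04 0 0 0" --pt "0 1.08 -0.48 0.04 0 0 0"

```text
time: 14.15
tool_pos: [0.5043, -0.0001, 0.0884]
tool_rot: [-3.14, -0.008, 2.735]
contact_force: [-3.6, 1.4, 5.2]
opening: 0.0005
grip_force: 2.8
```

>>> step_arm --pt "0 0.22 -0.08 0 0 0 0" --pt "0 0.44 -0.15 0 0 0 0" --pt "0 0.66 -0.21 0 0 0 0" --pt "0 0.88 -0.27 0 0 0 0" --pt "0 1.11 -0.32 0 0 0 0"

```text
time: 14.57
tool_pos: [0.5153, -0.0034, 0.0884]
tool_rot: [-3.14, -0.008, 2.735]
contact_force: [-4.2, 0.6, 5.3]
opening: 0.0005
grip_force: 2.9
```

>>> step_arm --pt "0 0.23 -0.05 0 0 0 0" --pt "0 0.45 -0.09 0 0 0 0" --pt "0 0.68 -0.12 0 0 0 0" --pt "0 0.91 -0.15 0 0 0 0" --pt "0 1.14 -0.18 0 0 0 0"

```text
time: 14.98
tool_pos: [0.5267, -0.0053, 0.0884]
tool_rot: [-3.14, -0.008, 2.735]
contact_force: [-5.1, 0.0, 6.4]
opening: 0.0006
grip_force: 2.9
```

>>> step_arm --pt "0 0.23 -0.02 0 0 0 0" --pt "0 0.46 -0.03 0 0 0 0" --pt "0 0.69 -0.03 0 0 0 0" --pt "0 0.92 -0.03 0 0 0 0" --pt "0 1.15 -0.03 0 0 0 0"

```text
time: 15.4
tool_pos: [0.5383, -0.0057, 0.0884]
tool_rot: [-3.14, -0.008, 2.735]
contact_force: [-3.2, 0.3, 5.4]
opening: 0.0003
grip_force: 2.8
```

>>> step_arm --pt "0 0.23 0.01 0 0 0 0" --pt "0 0.46 0.03 0 0 0 0" --pt "0 0.69 0.06 0 0 0 0" --pt "0 0.92 0.09 0 0 0 0" --pt "0 1.16 0.13 0 0 0 0"

```text
time: 15.82
tool_pos: [0.5499, -0.0046, 0.0884]
tool_rot: [-3.139, -0.007, 2.735]
contact_force: [-4.2, -0.4, 4.8]
opening: 0.0003
grip_force: 2.8
```

>>> step_arm --pt "0 0.23 0.04 0 0 0 0" --pt "0 0.45 0.09 0 0 0 0" --pt "0 0.68 0.15 0 0 0 0" --pt "0 0.9 0.21 0 0 0 0" --pt "0 1.13 0.27 0 0 0 0"

```text
time: 16.23
tool_pos: [0.5614, -0.002, 0.0884]
tool_rot: [-3.139, -0.007, 2.735]
contact_force: [-3.7, 0.0, 4.9]
opening: 0.0007
grip_force: 2.8
```

>>> step_arm --pt "0 0.22 0.07 0 0 0 0" --pt "0 0.44 0.15 0 0 0 0" --pt "0 0.65 0.23 0 0 0 0" --pt "0 0.86 0.32 0 0 0 0" --pt "0 1.08 0.42 0 0 0 0"

```text
time: 16.65
tool_pos: [0.5723, 0.002, 0.0884]
tool_rot: [-3.139, -0.007, 2.735]
contact_force: [-4.2, -3.0, 5.6]
opening: 0.0006
grip_force: 2.7
```

>>> step_arm --pt "0 0.21 0.1 0 0 0 0" --pt "0 0.41 0.21 0 0 0 0" --pt "0 0.61 0.32 0 0 0 0" --pt "0 0.81 0.43 0 0 0 0" --pt "0 1.01 0.55 0 0 0 0"

```text
time: 17.07
tool_pos: [0.5825, 0.0074, 0.0885]
tool_rot: [-3.139, -0.006, 2.735]
contact_force: [-2.7, -2.2, 6.5]
opening: 0.0006
grip_force: 2.7
```

>>> step_arm --pt "0 0.19 0.13 0 0 0 0" --pt "0 0.38 0.26 0 0 0 0" --pt "0 0.57 0.39 0 0 0 0" --pt "0 0.75 0.53 0 0 0 0" --pt "0 0.93 0.68 0 0 0 0"

```text
time: 17.48
tool_pos: [0.5919, 0.014, 0.0885]
tool_rot: [-3.139, -0.006, 2.735]
contact_force: [-3.6, -2.2, 5.8]
opening: 0.0004
grip_force: 2.6
```

>>> step_arm --pt "0 0.17 0.15 0 0 0 0" --pt "0 0.35 0.31 0 0 0 0" --pt "0 0.51 0.46 0 0 0 0" --pt "0 0.67 0.63 0 0 0 0" --pt "0 0.83 0.8 0 0 0 0"

```text
time: 17.9
tool_pos: [0.6004, 0.022, 0.0885]
tool_rot: [-3.139, -0.006, 2.735]
contact_force: [-2.7, -2.8, 4.4]
opening: 0.0004
grip_force: 2.5
```

>>> step_arm --pt "0 0.15 0.17 0 0 0 0" --pt "0 0.3 0.35 0 0 0 0" --pt "0 0.45 0.53 0 0 0 0" --pt "0 0.59 0.71 0 0 0 0" --pt "0 0.72 0.9 0 0 0 0"

```text
time: 18.32
tool_pos: [0.6079, 0.0309, 0.0886]
tool_rot: [-3.139, -0.005, 2.735]
contact_force: [-1.7, -3.2, 3.4]
opening: 0.0004
grip_force: 2.3
```

>>> step_arm --pt "0 0.13 0.19 0 0 0 0" --pt "0 0.25 0.38 0 0 0 0" --pt "0 0.37 0.58 0 0 0 0" --pt "0 0.49 0.78 0 0 0 0" --pt "0 0.6 0.98 0 0 0 0"

```text
time: 18.73
tool_pos: [0.6162, 0.0413, 0.0893]
tool_rot: [3.142, -0.0, 2.735]
contact_force: [-1.7, -1.8, 3.0]
opening: 0.0007
grip_force: 1.4
```

>>> step_arm --pt "0 0.08 0.21 -0.02 0 0 0" --pt "0 0.16 0.41 -0.04 0 0 0" --pt "0 0.23 0.62 -0.05 0 0 0" --pt "0 0.3 0.84 -0.05 0 0 0" --pt "0 0.36 1.05 -0.05 0 0 0"

```text
time: 19.15
tool_pos: [0.62, 0.0517, 0.0891]
tool_rot: [3.141, 0.0, 2.735]
contact_force: [0.0, -2.5, 2.7]
opening: 0.0005
grip_force: 1.7
```

>>> step_arm --pt "0 0.08 0.22 0 0 0 0" --pt "0 0.15 0.44 0 0 0 0" --pt "0 0.21 0.66 0 0 0 0" --pt "0 0.27 0.88 0 0 0 0" --pt "0 0.32 1.11 0 0 0 0"

```text
time: 19.57
tool_pos: [0.6231, 0.0628, 0.0891]
tool_rot: [3.141, 0.0, 2.735]
contact_force: [-1.3, -2.3, 4.4]
opening: 0.0006
grip_force: 1.8
```

>>> step_arm --pt "0 0.04 0.23 -0.01 0 0 0" --pt "0 0.07 0.45 -0.02 0 0 0" --pt "0 0.09 0.68 -0.03 0 0 0" --pt "0 0.11 0.91 -0.03 0 0 0" --pt "0 0.13 1.14 -0.03 0 0 0"

```text
time: 19.98
tool_pos: [0.6244, 0.0742, 0.0889]
tool_rot: [3.141, 0.0, 2.735]
contact_force: [-0.5, -3.5, 4.5]
opening: 0.0004
grip_force: 2.1
```

>>> step_arm --pt "0 0.01 0.23 0 0 0 0" --pt "0 0.02 0.46 0 0 0 0" --pt "0 0.02 0.69 0 0 0 0" --pt "0 0.02 0.92 0 0 0 0" --pt "0 0.02 1.15 0 0 0 0"

```text
time: 20.4
tool_pos: [0.6246, 0.0857, 0.0888]
tool_rot: [3.141, 0.0, 2.735]
contact_force: [-0.3, -3.3, 4.3]
opening: 0.0005
grip_force: 2.2
```

>>> step_arm --pt "0 -0.01 0.23 0 0 0 0" --pt "0 -0.03 0.46 0 0 0 0" --pt "0 -0.06 0.69 0 0 0 0" --pt "0 -0.09 0.92 0 0 0 0" --pt "0 -0.13 1.14 0 0 0 0"

```text
time: 20.82
tool_pos: [0.6233, 0.0972, 0.0888]
tool_rot: [3.141, 0.0, 2.735]
contact_force: [1.4, -3.4, 4.4]
opening: 0.0004
grip_force: 2.2
```

At 307.5° and on the crest. I'll continue.

>>> step_arm --pt "0 -0.05 0.23 0 0 0 0" --pt "0 -0.1 0.45 0 0 0 0" --pt "0 -0.16 0.68 0 0 0 0" --pt "0 -0.22 0.9 0 0 0 0" --pt "0 -0.28 1.12 0 0 0 0"

```text
time: 21.23
tool_pos: [0.6204, 0.1084, 0.0888]
tool_rot: [3.141, 0.0, 2.735]
contact_force: [1.1, -3.7, 4.5]
opening: 0.0002
grip_force: 2.3
```

>>> step_arm --pt "0 -0.07 0.22 0 0 0 0" --pt "0 -0.15 0.44 0 0 0 0" --pt "0 -0.23 0.65 0 0 0 0" --pt "0 -0.32 0.86 0 0 0 0" --pt "0 -0.42 1.07 0 0 0 0"

```text
time: 21.65
tool_pos: [0.6162, 0.1191, 0.0888]
tool_rot: [3.141, 0.0, 2.735]
contact_force: [0.7, -3.5, 4.2]
opening: 0.0005
grip_force: 2.2
```

>>> step_arm --pt "0 -0.1 0.21 0 0 0 0" --pt "0 -0.21 0.41 0 0 0 0" --pt "0 -0.32 0.61 0 0 0 0" --pt "0 -0.43 0.81 0 0 0 0" --pt "0 -0.55 1.01 0 0 0 0"

```text
time: 22.07
tool_pos: [0.6107, 0.1291, 0.0888]
tool_rot: [3.141, 0.0, 2.735]
contact_force: [2.5, -3.5, 4.9]
opening: -0.0
grip_force: 2.3
```

>>> step_arm --pt "0 -0.13 0.19 0 0 0 0" --pt "0 -0.26 0.38 0 0 0 0" --pt "0 -0.39 0.57 0 0 0 0" --pt "0 -0.53 0.75 0 0 0 0" --pt "0 -0.68 0.93 0 0 0 0"

```text
time: 22.48
tool_pos: [0.6039, 0.1385, 0.0888]
tool_rot: [3.141, 0.0, 2.735]
contact_force: [2.7, -3.0, 3.6]
opening: 0.0005
grip_force: 2.3
```

>>> step_arm --pt "0 -0.15 0.17 0 0 0 0" --pt "0 -0.31 0.35 0 0 0 0" --pt "0 -0.46 0.51 0 0 0 0" --pt "0 -0.63 0.67 0 0 0 0" --pt "0 -0.8 0.83 0 0 0 0"

```text
time: 22.9
tool_pos: [0.5958, 0.1468, 0.0888]
tool_rot: [3.141, 0.0, 2.735]
contact_force: [3.2, -2.3, 4.5]
opening: 0.0002
grip_force: 2.3
```

>>> step_arm --pt "0 -0.17 0.15 0 0 0 0" --pt "0 -0.35 0.3 0 0 0 0" --pt "0 -0.53 0.45 0 0 0 0" --pt "0 -0.71 0.59 0 0 0 0" --pt "0 -0.9 0.72 0 0 0 0"

```text
time: 23.32
tool_pos: [0.5868, 0.1539, 0.0888]
tool_rot: [3.141, 0.0, 2.735]
contact_force: [2.7, -2.3, 4.6]
opening: 0.0005
grip_force: 2.3
```

>>> step_arm --pt "0 -0.19 0.13 0 0 0 0" --pt "0 -0.38 0.25 0 0 0 0" --pt "0 -0.58 0.37 0 0 0 0" --pt "0 -0.78 0.49 0 0 0 0" --pt "0 -0.98 0.6 0 0 0 0"

```text
time: 23.73
tool_pos: [0.5769, 0.1599, 0.0888]
tool_rot: [3.141, 0.0, 2.735]
contact_force: [2.8, -2.3, 4.8]
opening: 0.0005
grip_force: 2.3
```

Back at the start point. I'll slide a little past it (about 2.5°) so the round closes fully, then lift.

>>> step_arm --pt "0 -0.12 0.06 0 0 0 0" --pt "0 -0.25 0.12 0 0 0 0" --pt "0 -0.35 0.17 0 0 0 0" --pt "0 -0.35 0.17 0 0 0 0" --pt "0 -0.35 0.17 0.3 0 0 0"

```text
time: 24.15
tool_pos: [0.5721, 0.1616, 0.0907]
tool_rot: [-3.14, -0.004, 2.735]
contact_force: [-0.5, 0.0, 0.3]
opening: 0.0007
grip_force: 0.0
```

>>> step_arm --pt "0 0 0 1 0 0 0" --pt "0 0 0 3 0 0 0" --pt "0 0 0 6 0 0 0" --pt "0 0 0 9 0 0 0" --pt "0 0 0 12 0 0 0"

```text
time: 24.57
tool_pos: [0.5723, 0.1616, 0.2128]
tool_rot: [-3.14, -0.003, 2.735]
contact_force: [0.1, -0.2, 0.1]
opening: 0.0006
grip_force: 0.0
```

>>> step_arm --pt "0 0 0 0.5 0 0 0" --pt "0 0 0 0.5 0 0 0" --pt "0 0 0 0.5 0 0 0" --pt "0 0 0 0.5 0 0 0" --pt "0 0 0 0.5 0 0 0"

```text
time: 24.98
tool_pos: [0.5726, 0.1613, 0.2149]
tool_rot: [-3.14, -0.003, 2.735]
contact_force: [0.0, 0.2, -0.3]
opening: 0.0009
grip_force: 0.0
```

```bash
python3 - <<'E'
from h import *
s=observe();print(s["time"],s["tool_pos"],s["contact_force"])
im=save("side","pics/z.png")
g=lambda f:cv2.cvtColor(cv2.imread(f),cv2.COLOR_BGR2GRAY).astype(np.float32)
B,F=map(g,("pics/b.png","pics/z.png"))
for nm,(x0,x1,y0,y1) in dict(hole=(265,305,185,215),front=(250,310,215,235)).items():
    w=cv2.createHanningWindow((x1-x0,y1-y0),cv2.CV_32F);print(nm,cv2.phaseCorrelate(B[y0:y1,x0:x1].copy(),F[y0:y1,x0:x1].copy(),w))
E
```

```text
24.9833 [0.57261051 0.16134448 0.21488297] [ 0.03034452  0.18059053 -0.33955584]
hole ((0.12211833083284418, -0.05211493646632448), 0.9150918046633403)
front ((-0.03250476910747935, -0.12431381731932589), 1.0065965282917022)
```

View pics/z.png

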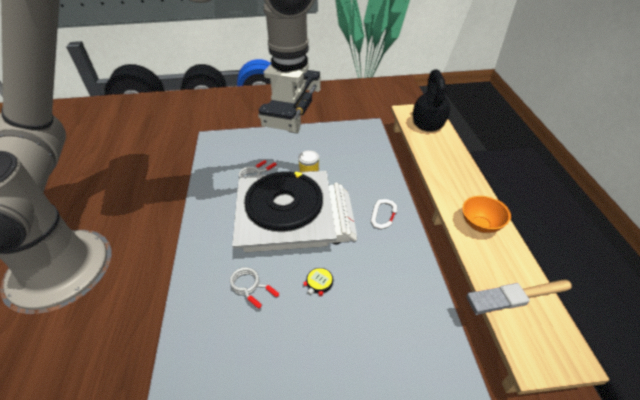

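The final view shows the plate (284,199) and everything else where it was, with the gripper well clear. Handing in.

```bash
python3 -c "
from cell import *
print(hand_in())"
```

```text
the job is handed in; nothing more can be done
None
```

I ran the closed fingertips once round the rim, anticlockwise from the yellow mark and just past it again, reading about 3–7 N of downward push and contact at every check, then lifted clear; the plate and the things beside the scale stayed where they were, and the job is handed in at about 25 s.

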